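Show which nozzle to dip and put away

TASK

Show the apprentice what to do next by pointing, touching nothing: hold the fingertips straight above the middle of the brass-yellow nozzle (the odd one out of the three), about 2 cm over its top, for two seconds, then in the same way above the tin it is to be dipped in, and last above the green box it is to be put away in. Do not bring the fingers down over either copper-red nozzle, and leave everything on the table exactly as it stands. Finish while still pointing at the green box, fingertips held there without touching it.

Things in the scene. Friction and masses are not known exactly. Their poses are not given: they have to be found in the camera images.
- brass_nozzle: brass-yellow tapered gas nozzle, 21 mm across, 64 mm tall, loose, standing upright among two copper-red ones of the same shape; origin at the centre of its underside, z up
- brass_nozzle_top (a point): centre of the top end of the brass-yellow nozzle, 64 mm above the table
- copper_nozzle_a: copper-red gas nozzle, 21 mm across, 64 mm tall, loose and upright, not to be pointed at; origin at the centre of its underside
- copper_nozzle_a_top (a point): centre of the top end of that copper-red nozzle
- copper_nozzle_b: second copper-red gas nozzle, the same size, not to be pointed at; origin at the centre of its underside
- copper_nozzle_b_top (a point): centre of the top end of the second copper-red nozzle
- dip_tin: round blue tin with a bare metal lid (shut), 68 mm across, 53 mm tall, loose; origin at the centre of its underside
- dip_tin_top (a point): centre of the tin's lid, 53 mm above the table
- green_box: dark green lidded box (shut), 69 x 120 x 38 mm (x, y, z), loose; origin at the centre of its underside
- green_box_top (a point): centre of the green box's lid, 38 mm above the table
- tape_measure: yellow and black tape measure lying on its side, 63 x 75 x 33 mm; bystander
- pliers: pliers with red handles, lying flat, 47 x 161 x 12 mm; bystander
- bolt: steel hex bolt lying down, 30 x 81 x 27 mm; bystander
- nut: steel hex nut lying flat, 26 x 30 x 13 mm; bystander
Things that resemble listed ones, but are neither listed nor needed, are in the scene too. Of the things that look like the dip_tin, the larger one is meant. Leave any black look-alike of the brass_nozzle alone.

How it is judged:
By the outcome, as a careful person would: the job done as asked, in the order asked, and still so for the second after the job is handed in, with the robot touching nothing.
It also fails if it takes over 48 s, if anything falls off the work surface, if the arm or the gripper's body presses on something with over 40 N, if the wrist force passes 120 N, or if a joint passes its speed limit or range.

ROBOT

A 6-joint arm with a two-finger parallel gripper is mounted at the origin on a cart in front of the work surface, level with it; the furniture and walls round the work are solid. World frame = base frame: x ahead of the robot, y to its left, z up, the work surface at z = 0. Lengths are in m, angles in degrees, forces in N, time in s.
With the tool pointing down it reaches from about 0.325 to 0.775 m from the base axis. Payload 9.3 kg.
Tool frame: the origin (TCP) lies between the finger pads, 19 mm behind the fingertips; this is the grasp point; z points along the fingers, y is the line along which they close (so a half turn about z gives the same grasp; the last joint's range is limited). The gripper opens to 85 mm and grips with 20 to 120 N. Pads are 22 mm wide; open, the fingers measure 114 mm over their backs; the gripper's body (76 mm by 85 mm) begins 54 mm behind the grasp point. The pads swing forward as they close: fully open they stand 13 mm farther back than shut.
Start: joints at [-79.733, 14.817, 1.232, 76.415, 0, 81.257], TCP at [0.179, -0.52, 0.25] pointing down, gripper open.
Joint ranges: [-174.27, 174.27], [-52.1, 104.24], [-59.71, 78.15], [-110.17, 111.67], [-87.03, 83.33], [-180, 180]. Speed limits (degrees/s): [127.2, 127.2, 159.86, 180, 180, 180].

INTERFACE

Orientations are given as a 3x3 rotation matrix whose columns are the frame's x, y, z axes.
In Python, from bench import observe, grab_frame, hand_in gives the robot as it stands. The module is installed in compiled form; this text tells all that it offers.
- The arm moves only by the tool drive_tool, never from a script. Its argument "plan" is a list that holds one entry, the list of rows, each a list of 4 numbers: the shift along the tool's x, y, z normalised to -1 to 1, where 1 is 400 mm, then the turn about the tool's z normalised to -1 to 1, where 1 is 30 degrees. In form: [[[dx, dy, dz, yaw], ...]]. A call has 1 to 12 rows; each row is the pose to reach, as a shift and turn from the pose commanded when the call began, along the tool's axes at that moment; what a row does not reach only later rows make up. A row lasts 1/12 s, in which the tool goes at most 41.7 mm and 7.16 degrees, less where a joint would pass 70% of its speed; a pose out of reach is approached as far as the arm can. A call with a number of a shift or a turn outside -1 to 1 is refused whole. A call with a gripper value outside its range is refused whole. "gripper" is the finger opening in mm, from 0 to 85.4, set as the call begins (left out, the last holds). The fingers move at their own pace and stop on an object; the grip force is fixed at half the most. Time passes only in rows, so rows that repeat a pose let the fingers close. It gives the time, the measured TCP pose, the force, the opening and the grip force at its end, in the units of the state.
- observe(): the state, without advancing time (a new reading comes with each control period).
- grab_frame(name): name is "scene" or "top" or "wrist"; returns a dict with "frame" (420x560x3 uint8, red, green, blue), "fx", "fy", "cx", "cy" (pixels), "dist" ([k1, k2, p1, p2, k3] as OpenCV has them; the pictures are not rectified), "R" (3x3) and "t" (3): a world point X has camera coordinates R X + t; the wrist camera has in their place "tool_from_camera" (4x4, takes a point from camera to tool coordinates, whose origin is the TCP and whose axes are the flange's). Camera axes: x right, y down, z forward; pixel columns grow to the right and rows downward; lengths in m; the calibration is good to about 2 mm. A picture is of the moment at which its call begins: read the wrist's pose just before it. There is no depth.
- hand_in(): hands the job in; it is judged then, once.
The state is a dict: "clock": time; "joints": joint angles; "qvel": joint speeds; "effort": joint torques, N m; "tool_pos": TCP position; "tcp_rot": TCP orientation; "force": force on the tool from outside, world axes, zero at the start; "ft_torque": the same for the moment, N m; "finger_gap": finger opening in m; "gripper_force": force on a finger pad.
Only numpy, scipy, OpenCV 4.12 (cv2) and the standard library are available. Lean on these libraries where they do the work, as an engineer would, in place of code of your own. Each camera call takes 0.05 s, during which the arm holds its last target. There are 200 camera calls.

## Working session

There is one attempt and no reset: what is moved stays moved. The work goes in short steps, Python scripts to look and compute and a tool call to move; the robot and the scene stay as the last step left them, time stands still between calls to the robot, and variables do not carry over. Pictures are saved under pics/ and viewed, at most 10 in all, crops included, and the job is handed in when it is done.

Besides the shell and the picture viewer there is one more tool, called after "Emit:" as a command line: name --argument value ..., lists and objects as JSON in quotes. drive_tool: Moves the arm, as the interface text tells. Scaled input: -1 to 1 covers 400 mm each way for a shift and 30 degrees each way for a turn. Its arguments: {"type":"object","properties":{"plan":{"type":"array"},"gripper":{"type":"number"}},"required":["plan"]}

```bash
mkdir -p pics && python3 - <<'E'
from bench import *
import cv2,pickle
s=observe();print(s['clock'],s['tool_pos'],s['tcp_rot'],s['finger_gap'])
d={n:grab_frame(n) for n in('scene','top')}
pickle.dump(d,open('f.pkl','wb'))
for n in d:
  cv2.imwrite(f'pics/{n}0.png',cv2.resize(d[n]['frame'][:,:,::-1],(800,600),interpolation=cv2.INTER_CUBIC))
  print(n,[d[n][k] for k in('fx','fy','cx','cy','dist','R','t')])
E
```

```text
0.0 [ 0.17911655 -0.51975787  0.24936081] [[ 9.45456362e-01  3.25748685e-01 -2.50248350e-04]
 [ 3.25748725e-01 -9.45455472e-01  1.31077242e-03]
 [ 1.90383719e-04 -1.32079620e-03 -9.99999110e-01]] 0.08552141650307862
scene [480.11569708506937, 480.11569708506937, 277.881544684912, 209.70123145555365, array([-0.05376017,  0.        ,  0.        ,  0.        ,  0.        ]), array([[-0.77733727, -0.62904597,  0.00692355],
       [-0.48678135,  0.59449086, -0.64001917],
       [ 0.3984855 , -0.50088101, -0.76832775]]), array([0.38169565, 0.32015834, 0.67049777])]
top [498.1124197453078, 498.1124197453078, 274.82896904136294, 208.35011581487512, array([-0.11893703,  0.        ,  0.        ,  0.        ,  0.        ]), array([[ 3.47514708e-03, -9.99993630e-01, -8.14860018e-04],
       [-9.85988866e-01, -3.29057601e-03, -1.66778683e-01],
       [ 1.66774939e-01,  1.38302336e-03, -9.85994020e-01]]), array([-0.0481119,  0.5232978,  0.912051 ])]
```

View pics/top0.png

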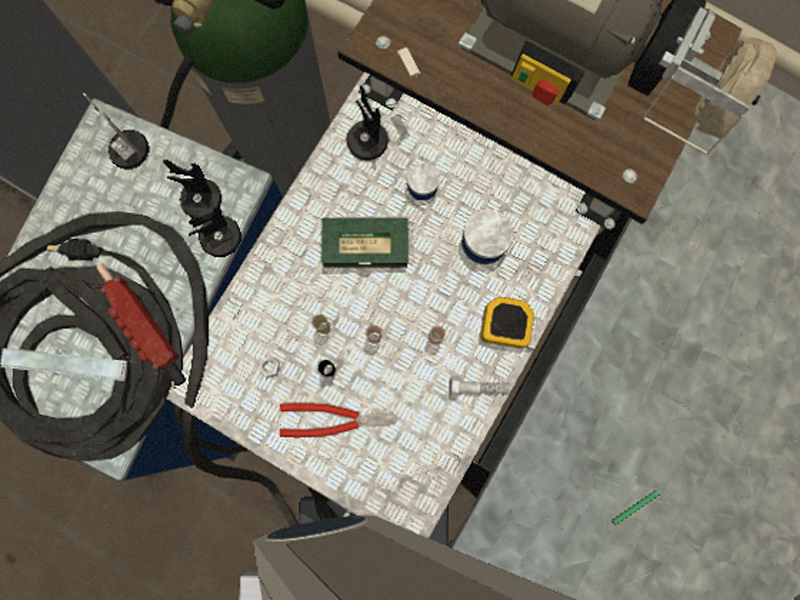

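View pics/scene0.png

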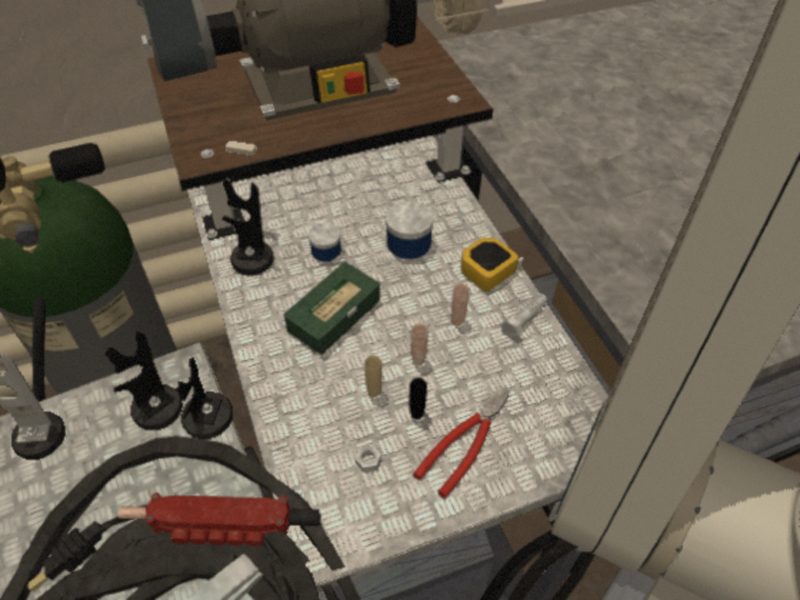

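Top view (800×600 px) shows the nozzle candidates: brass (321,323), copper (374,334) and (437,335), and a black look-alike (327,368). The tins are a large one (487,235) and a small one (423,180). The green box is at (365,242). In the scene view, brass is at (373,375), the copper ones at (418,342) and (459,303), black at (418,398), the large tin at (409,230) and the box at (333,305). By the description I choose the brass nozzle, the large tin and the green box.

```bash
cat > h.py <<'E'
import cv2,pickle,numpy as np
d=pickle.load(open('f.pkl','rb'))
def KD(f): return np.array([[f['fx'],0,f['cx']],[0,f['fy'],f['cy']],[0,0,1]]),np.array(f['dist'])
def ray(f,uv,z):
    K,D=KD(f); p=cv2.undistortPoints(np.array(uv,float).reshape(-1,1,2),K,D)[:,0]
    R=np.array(f['R']);c=-R.T@f['t']; v=np.c_[p,np.ones(len(p))]@R
    return c+v*((z-c[2])/v[:,2])[:,None]
def proj(f,X):
    K,D=KD(f); return cv2.projectPoints(np.array(X,float).reshape(-1,1,3),cv2.Rodrigues(np.array(f['R']))[0],np.array(f['t']),K,D)[0][:,0]
E
python3 - <<'E'
from h import *
T,S=d['top'],d['scene']
# hue masks
def blobs(f,lo,hi,roi,n):
    x0,y0,x1,y1=roi; h=cv2.cvtColor(f['frame'],cv2.COLOR_RGB2HSV)
    m=cv2.inRange(h,lo,hi); r=np.zeros_like(m); r[y0:y1,x0:x1]=m[y0:y1,x0:x1]
    k,l,s,c=cv2.connectedComponentsWithStats(r)
    for i in np.argsort(-s[1:,4])[:n]+1: print(n,s[i],c[i])
    return r
print('box top');m=blobs(T,(40,60,15),(90,255,140),(215,145,295,195),1)
print('box scene');blobs(S,(40,60,15),(90,255,140),(190,175,275,250),1)
print('blue top');blobs(T,(100,100,10),(130,255,160),(280,110,365,190),3)
print('blue scene');blobs(S,(100,100,10),(130,255,160),(210,140,310,190),3)
print('brass top');blobs(T,(10,70,30),(35,255,220),(210,210,240,245),2)
print('brass scene');blobs(S,(10,60,30),(35,255,220),(245,240,280,290),2)
for n,p,q,z in [('brass',(321,323),(373,360),.064),('cu1',(374,331),(418,328),.064),('cu2',(437,331),(459,288),.064),('blk',(326,368),(418,382),.064),('tin',(488,230),(409,217),.053),('box',(365,240),(333,297),.038)]:
    print(n,ray(T,np.array(p)*.7,z)[0].round(4),ray(S,np.array(q)*.7,z)[0].round(4))
a=cv2.resize(T['frame'][205:280,205:325],None,fx=6.5,fy=6.5,interpolation=cv2.INTER_CUBIC)[:,:390]
b=cv2.resize(S['frame'][195:300,245:335],None,fx=4.4,fy=4.4,interpolation=cv2.INTER_CUBIC)
t=cv2.resize(T['frame'][135:195,310:370],(300,300),interpolation=cv2.INTER_CUBIC)
c=np.zeros((600,800,3),np.uint8); c[:a.shape[0],:390]=a[:600]; c[:min(600,b.shape[0]),400:400+b.shape[1]]=b[:600,:400]
cv2.imwrite('pics/crop1.png',c[:,:,::-1])
E
```

```text
box top
1 [ 225  153   61   34 1395] [254.96917563 167.89103943]
box scene
1 [ 200  184   65   63 1713] [231.29538821 215.57793345]
blue top
3 [324 168  27  16  90] [334.4        179.11111111]
3 [286 132  20   8  52] [295.09615385 136.69230769]
blue scene
3 [272 164  29  17 327] [285.90519878 172.3088685 ]
3 [219 172  19  10 124] [228.10483871 176.96774194]
brass top
2 [219 220  12  13  97] [224.07216495 226.09278351]
brass scene
2 [255 248  13  30 302] [260.98344371 262.37748344]
brass [0.4861 0.0473 0.064 ] [0.4885 0.0478 0.064 ]
cu1 [ 0.4758 -0.0222  0.064 ] [ 0.4768 -0.0219  0.064 ]
cu2 [ 0.4761 -0.1045  0.064 ] [ 0.4758 -0.1046  0.064 ]
blk [0.4273 0.0397 0.064 ] [0.4298 0.0387 0.064 ]
tin [ 0.6154 -0.1754  0.053 ] [ 0.6118 -0.1754  0.053 ]
box [ 0.6045 -0.0082  0.038 ] [ 0.6045 -0.0083  0.038 ]
```

View pics/crop1.png

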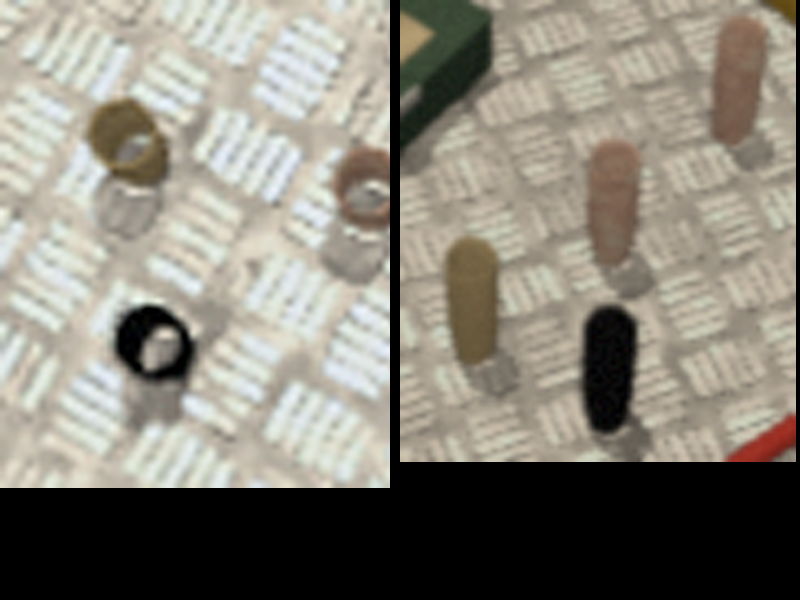

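The crop confirms it: the brass nozzle is the leftmost one, separate from the black one and the two copper ones. Its top is at about (0.487, 0.048), and both views agree to about 2 mm. Next I refine the tin and work out the first move.

```bash
python3 - <<'E'
from h import *
from bench import observe
a=np.linspace(0,2*np.pi,200)
def circ(x,y,r,z): return np.c_[x+r*np.cos(a),y+r*np.sin(a),0*a+z]
# predicted silhouette of tin vs blue mask extents (top cols 324-350,rows ..183; scene cols 272-300, rows ..180)
for x in(.609,.613,.617):
  for n in d:
    p=proj(d[n],circ(x,-.1754,.034,0)); q=proj(d[n],circ(x,-.1754,.034,.053))
    print(x,n,'base',p.min(0).round(1),p.max(0).round(1),'lid',q.min(0).round(1),q.max(0).round(1))
print(ray(d['top'],[223.8,225.5],.064),ray(d['scene'],[261.6,253.6],.064))
for w in [(590,190),(640,215),(340,55)]: print('shelf', ray(d['top'],np.array(w)*.7,.15))
s=observe();print(s['tcp_rot'].T@(np.array([.487,.048,.2])-s['tool_pos'])/.4)
c=cv2.resize(d['top']['frame'][135:195,310:370],(600,600),interpolation=cv2.INTER_CUBIC)
for x,k in((.613,(255,0,0)),):
  for z in(0,.053): cv2.polylines(c,[((proj(d['top'],circ(x,-.1754,.034,z))-[310,135]+.5)*10).astype(int).reshape(-1,1,2)],True,k,1)
cv2.imwrite('pics/tin1.png',c[:,:,::-1])
E
```

```text
0.609 scene base [270.5 159.6] [303.1 183. ] lid [270.4 141. ] [304.4 164.5]
0.609 top base [321.6 154.7] [354.9 187.1] lid [324.1 147.3] [359.1 181.4]
0.613 scene base [269.  158.8] [301.6 182.1] lid [268.8 140.2] [302.8 163.6]
0.613 top base [321.6 152.8] [354.8 185.2] lid [324.1 145.3] [359.1 179.3]
0.617 scene base [267.6 158. ] [300.1 181.2] lid [267.3 139.4] [301.2 162.7]
0.617 top base [321.6 150.9] [354.8 183.3] lid [324.1 143.4] [359.  177.3]
[[0.48721563 0.04896362 0.064     ]] [[0.48583333 0.04973676 0.064     ]]
shelf [[ 0.6415676  -0.29051753  0.15      ]]
shelf [[ 0.61018698 -0.35204025  0.15      ]]
shelf [[0.82167937 0.02226421 0.15      ]]
[ 1.19009898 -1.0912037   0.125082  ]
```

View pics/tin1.png

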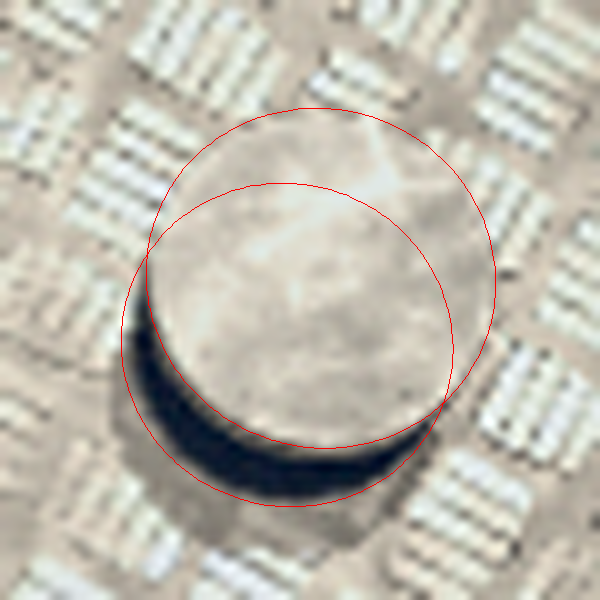

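The overlay shows the lid and base circles for (0.613, -0.1754) matching the tin, so I use about 0.614. Moving now with the gripper closed.

Emit:
drive_tool --plan '[[[0.02,-0.02,0,0],[0.06,-0.055,0,0],[0.12,-0.11,0,0],[0.18,-0.165,0,0],[0.24,-0.22,0,0],[0.3,-0.275,0,0],[0.36,-0.33,0,0],[0.42,-0.385,0,0],[0.48,-0.44,0,0],[0.54,-0.495,0,0],[0.6,-0.55,0,0],[0.66,-0.605,0,0]]]' --gripper 0

```text
clock: 1.1
tool_pos: [0.35, -0.2029, 0.25]
tcp_rot: [[0.945, 0.326, 0.0], [0.326, -0.945, 0.0], [0.0, 0.0, -1.0]]
force: [1.3, -0.4, -0.4]
finger_gap: 0.0002
gripper_force: 0.0
```

Emit:
drive_tool --plan '[[[0.06,-0.055,0.01,0],[0.12,-0.11,0.02,0],[0.18,-0.165,0.03,0],[0.24,-0.22,0.04,0],[0.3,-0.28,0.05,0],[0.36,-0.33,0.06,0],[0.42,-0.38,0.07,0],[0.47,-0.43,0.08,0],[0.51,-0.465,0.08,0],[0.53,-0.485,0.08,0],[0.53,-0.485,0.08,0],[0.53,-0.485,0.08,0]]]'

```text
clock: 2.1
tool_pos: [0.4866, 0.0476, 0.2178]
tcp_rot: [[0.945, 0.327, -0.001], [0.327, -0.945, -0.0], [-0.001, -0.0, -1.0]]
force: [0.6, -0.9, -0.5]
finger_gap: 0.0002
gripper_force: 0.0
```

```bash
python3 - <<'E'
from h import *
from bench import *
s=observe();print(s['clock'],s['tool_pos'],s['finger_gap'],s['tcp_rot'].round(4))
print(s['tcp_rot'].T@(np.array([.4868,.0488,.103])-s['tool_pos'])/.4)
e={n:grab_frame(n) for n in('scene','top')}
pickle.dump(e,open('g.pkl','wb'))
f=e['scene'];p=proj(f,[s['tool_pos'],s['tool_pos']-[0,0,.019]]);print(p)
print(proj(e['top'],[s['tool_pos']-[0,0,.019]]))
c=f['frame'].copy()
for q in p: cv2.circle(c,tuple(int(v) for v in q),1,(255,0,255),-1)
cv2.imwrite('pics/above1.png',cv2.resize(c[90:330,140:460],(800,600),interpolation=cv2.INTER_CUBIC)[:,:,::-1])
# shelf corners in two views
from numpy.linalg import norm
def line(f,uv):
  A=ray(f,[uv],0)[0];B=ray(f,[uv],.3)[0];return A,(B-A)/norm(B-A)
for a,b in (((640,217),(490,115)),((340,57),(183,184))):
  A,u=line(d['top'],np.array(a)*.7);B,v=line(d['scene'],np.array(b)*.7)
  k=np.linalg.lstsq(np.c_[u,-v],B-A,rcond=None)[0];print('shelf',A+k[0]*u,B+k[1]*v)
E
```

```text
2.1 [0.48662418 0.04761444 0.21782476] 0.00022608766656035173 [[ 9.45e-01  3.27e-01 -7.00e-04]
 [ 3.27e-01 -9.45e-01 -2.00e-04]
 [-7.00e-04 -1.00e-04 -1.00e+00]]
[ 0.00158612 -0.00263952  0.28706101]
[[260.041349   189.85883065]
 [260.3270238  198.76634511]]
[[216.07346503 214.6970158 ]]
shelf [ 0.61590652 -0.36222185  0.12154227] [ 0.61108822 -0.36449935  0.12096745]
shelf [0.83181985 0.02419728 0.12610694] [0.83269255 0.02489133 0.12663937]
```

View pics/above1.png

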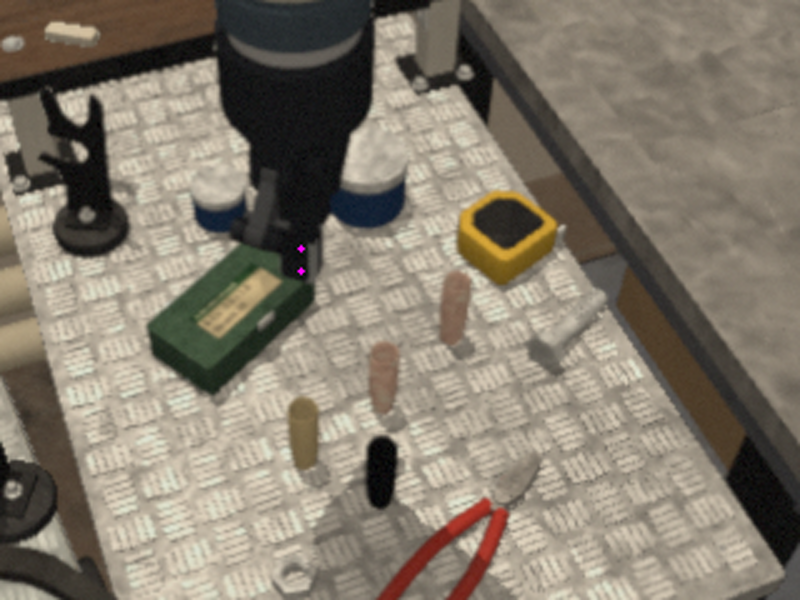

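The shut fingertips appear at crop (300,277), within 2 px of the projected point, directly over the brass nozzle at (304,430). The shelf top is at z≈0.12, so it stays clear of the gripper body. Descending and holding.

Emit:
drive_tool --plan '[[[0.002,-0.003,0.02,0],[0.002,-0.003,0.05,0],[0.002,-0.003,0.085,0],[0.002,-0.003,0.12,0],[0.002,-0.003,0.155,0],[0.002,-0.003,0.19,0],[0.002,-0.003,0.22,0],[0.002,-0.003,0.247,0],[0.002,-0.003,0.267,0],[0.002,-0.003,0.28,0],[0.002,-0.003,0.286,0],[0.002,-0.003,0.287,0]]]'

```text
clock: 3.2
tool_pos: [0.4874, 0.0484, 0.1029]
tcp_rot: [[0.946, 0.325, -0.0], [0.325, -0.946, 0.0], [-0.0, -0.0, -1.0]]
force: [-0.4, 0.4, -0.4]
finger_gap: -0.0001
gripper_force: 0.0
```

Emit:
drive_tool --plan '[[[0,0,0,0],[0,0,0,0],[0,0,0,0],[0,0,0,0],[0,0,0,0],[0,0,0,0],[0,0,0,0],[0,0,0,0],[0,0,0,0],[0,0,0,0],[0,0,0,0],[0,0,0,0]]]'

```text
clock: 4.2
tool_pos: [0.4875, 0.0487, 0.1032]
tcp_rot: [[0.945, 0.326, -0.0], [0.326, -0.945, -0.0], [-0.0, 0.0, -1.0]]
force: [0.2, 0.7, -0.6]
finger_gap: -0.0
gripper_force: 0.0
```

```bash
python3 - <<'E'
from h import *
from bench import *
s=observe();print(s['clock'],s['tool_pos'],s['force'])
c=np.hstack([cv2.resize(grab_frame(n)['frame'][a:a+110,b:b+100],(400,440),interpolation=cv2.INTER_CUBIC) for n,a,b in(('scene',190,220),('top',170,180))])
cv2.imwrite('pics/point1.png',c[:,:,::-1])
R=s['tcp_rot'].T
for q in([.614,-.1755,.2],[.6045,-.0082,.2]): print(R@(np.array(q)-s['tool_pos'])/.4)
print(R@np.array([.6045-.614,-.0082+.1755,0])/.4)
E
```

```text
4.2 [0.48753289 0.04866107 0.10317676] [ 0.15556721  0.70932701 -0.58635647]
[ 0.11636897  0.6328295  -0.24205459]
[ 0.23015999  0.22965618 -0.24205801]
[ 1.13791016e-01 -4.03173324e-01 -3.42623385e-06]
```

View pics/point1.png

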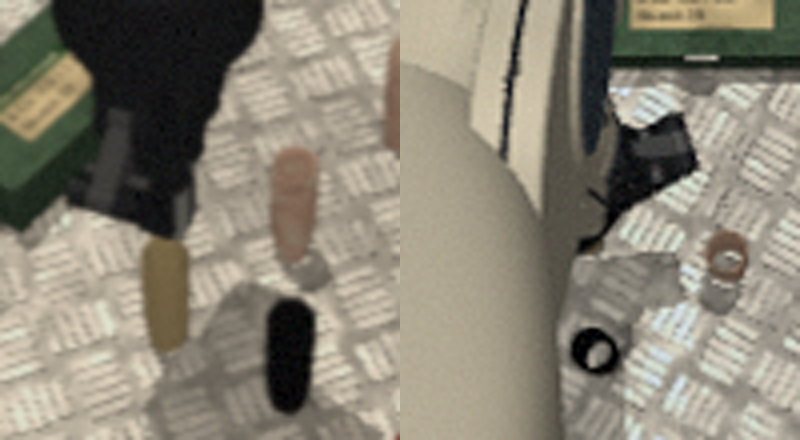

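The tips hang over the brass nozzle's top at crop (165,238), with nothing touched and force near zero. I keep holding, then rise and go over to the tin.

Emit:
drive_tool --plan '[[[0,0,0,0],[0,0,0,0],[0,0,0,0],[0,0,0,0],[0,0,0,0],[0,0,0,0],[0,0,0,0],[0,0,0,0],[0,0,0,0],[0,0,0,0],[0,0,0,0],[0,0,0,0]]]'

```text
clock: 5.3
tool_pos: [0.4875, 0.0487, 0.1032]
tcp_rot: [[0.945, 0.326, -0.0], [0.326, -0.945, 0.0], [-0.0, -0.0, -1.0]]
force: [-0.0, -0.7, -0.1]
finger_gap: -0.0001
gripper_force: 0.0
```

Emit:
drive_tool --plan '[[[0,0,0,0],[0,0,0,0],[0,0,0,0],[0,0,0,0],[0,0,-0.02,0],[0,0,-0.05,0],[0,0,-0.09,0],[0,0,-0.13,0],[0,0,-0.17,0],[0,0,-0.21,0],[0,0,-0.235,0],[0,0,-0.242,0]]]'

```text
clock: 6.3
tool_pos: [0.4882, 0.0486, 0.202]
tcp_rot: [[0.945, 0.326, 0.003], [0.326, -0.945, -0.0], [0.003, 0.001, -1.0]]
force: [-0.6, -0.6, -0.4]
finger_gap: 0.0
gripper_force: 0.0
```

Emit:
drive_tool --plan '[[[0.004,0.02,0,0],[0.01,0.06,0,0],[0.021,0.115,0,0],[0.033,0.18,0,0],[0.046,0.25,0,0],[0.059,0.32,0,0],[0.072,0.39,0,0],[0.085,0.46,0,0],[0.097,0.525,0,0],[0.107,0.58,0,0],[0.114,0.62,0,0],[0.116,0.633,0,0]]]'

```text
clock: 7.3
tool_pos: [0.6144, -0.1783, 0.1979]
tcp_rot: [[0.946, 0.324, -0.002], [0.324, -0.946, 0.0], [-0.002, -0.001, -1.0]]
force: [-1.1, 1.0, -0.9]
finger_gap: -0.0
gripper_force: 0.0
```

```bash
python3 - <<'E'
from h import *
from bench import *
s=observe();print(s['clock'],s['tool_pos'],s['force'])
R=s['tcp_rot'].T
print(R@(np.array([.614,-.1755,.092])-s['tool_pos'])/.4)
E
```

```text
7.3 [ 0.61442657 -0.17832099  0.19790556] [-1.0904451   0.97854795 -0.88267872]
[ 0.00172138 -0.00674205  0.26476853]
```

Emit:
drive_tool --plan '[[[0,0,0,0],[0,0,0.02,0],[0,0,0.05,0],[0,0,0.085,0],[0,0,0.12,0],[0,0,0.155,0],[0,0,0.19,0],[0,0,0.22,0],[0,0,0.243,0],[0,0,0.26,0],[0,0,0.268,0],[0,0,0.27,0]]]'

```text
clock: 8.3
tool_pos: [0.6136, -0.1752, 0.0916]
tcp_rot: [[0.945, 0.326, -0.001], [0.326, -0.945, 0.0], [-0.0, -0.0, -1.0]]
force: [0.2, 0.6, -0.2]
finger_gap: 0.0
gripper_force: 0.0
```

Emit:
drive_tool --plan '[[[0,0,0,0],[0,0,0,0],[0,0,0,0],[0,0,0,0],[0,0,0,0],[0,0,0,0],[0,0,0,0],[0,0,0,0],[0,0,0,0],[0,0,0,0],[0,0,0,0],[0,0,0,0]]]'

```text
clock: 9.3
tool_pos: [0.6139, -0.1756, 0.092]
tcp_rot: [[0.945, 0.326, 0.0], [0.326, -0.945, 0.0], [0.0, -0.0, -1.0]]
force: [-0.8, 0.2, -0.1]
finger_gap: -0.0
gripper_force: 0.0
```

```bash
python3 - <<'E'
from h import *
from bench import *
s=observe();print(s['clock'],s['tool_pos'],s['force'])
R=s['tcp_rot'].T
print(R@(np.array([.614,-.1755,.092])-s['tool_pos'])/.4)
c=np.hstack([cv2.resize(grab_frame(n)['frame'][a:a+110,b:b+100],(400,440),interpolation=cv2.INTER_CUBIC) for n,a,b in(('scene',90,235),('top',110,285))])
cv2.imwrite('pics/point2.png',c[:,:,::-1])
E
```

```text
9.3 [ 0.61388325 -0.17560854  0.09198099] [-0.82927288  0.20331494 -0.13294562]
[ 3.64348757e-04 -1.61469084e-04 -4.75237290e-05]
```

View pics/point2.png

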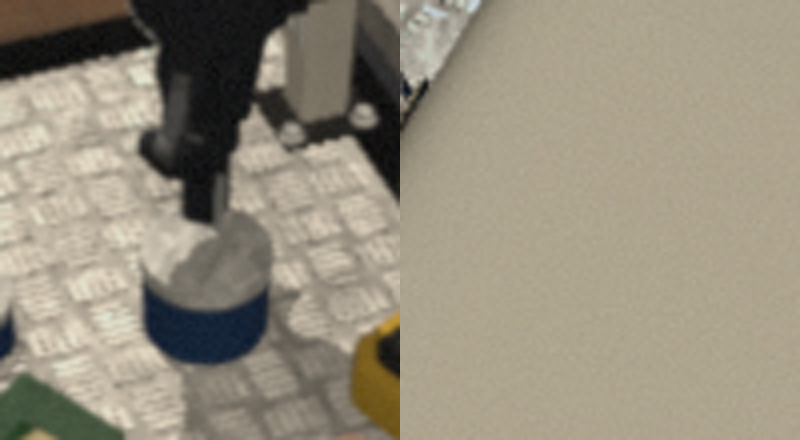

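The tips (crop (207,220)) hover over the middle of the large tin's lid (centre about (207,258)), and nothing is touched. I finish the hold and go on to the box.

Emit:
drive_tool --plan '[[[0,0,0,0],[0,0,0,0],[0,0,0,0],[0,0,0,0],[0,0,0,0],[0,0,0,0],[0,0,0,0],[0,0,0,0],[0,0,0,0],[0,0,0,0],[0,0,0,0],[0,0,0,0]]]'

```text
clock: 10.4
tool_pos: [0.6139, -0.1756, 0.092]
tcp_rot: [[0.945, 0.326, 0.0], [0.326, -0.945, -0.0], [0.0, 0.0, -1.0]]
force: [-0.1, 0.4, 0.4]
finger_gap: -0.0002
gripper_force: 0.0
```

Emit:
drive_tool --plan '[[[0,0,0,0],[0,0,0,0],[0,0,0,0],[0,0,0,0],[0,0,-0.02,0],[0,0,-0.05,0],[0,0,-0.09,0],[0,0,-0.13,0],[0,0,-0.17,0],[0,0,-0.21,0],[0,0,-0.235,0],[0,0,-0.242,0]]]'

```text
clock: 11.4
tool_pos: [0.6145, -0.1758, 0.1911]
tcp_rot: [[0.945, 0.326, 0.003], [0.326, -0.945, -0.001], [0.002, 0.002, -1.0]]
force: [-0.0, 0.0, 0.6]
finger_gap: -0.0001
gripper_force: 0.0
```

Emit:
drive_tool --plan '[[[0.004,-0.014,0,0],[0.013,-0.045,0,0],[0.026,-0.09,0,0],[0.039,-0.14,0,0],[0.054,-0.19,0,0],[0.068,-0.24,0,0],[0.082,-0.29,0,0],[0.095,-0.335,0,0],[0.105,-0.37,0,0],[0.111,-0.393,0,0],[0.114,-0.403,0,0],[0.114,-0.403,0,0]]]'

```text
clock: 12.4
tool_pos: [0.6043, -0.0075, 0.1885]
tcp_rot: [[0.945, 0.327, -0.0], [0.327, -0.945, 0.0], [-0.0, -0.0, -1.0]]
force: [0.2, 0.3, -0.2]
finger_gap: 0.0005
gripper_force: 0.0
```

Emit:
drive_tool --plan '[[[0,0,0,0],[0,0,0.02,0],[0,0,0.05,0],[0,0,0.085,0],[0,0,0.12,0],[0,0,0.155,0],[0,0,0.19,0],[0,0,0.22,0],[0,0,0.247,0],[0,0,0.267,0],[0,0,0.277,0],[0,0,0.28,0]]]'

```text
clock: 13.4
tool_pos: [0.6042, -0.0086, 0.076]
tcp_rot: [[0.946, 0.325, -0.001], [0.325, -0.946, 0.0], [-0.001, -0.0, -1.0]]
force: [0.1, -0.3, -1.0]
finger_gap: -0.0004
gripper_force: 0.0
```

```bash
python3 - <<'E'
from h import *
from bench import *
s=observe();print(s['clock'],s['tool_pos'],s['force'])
print(s['tcp_rot'].T@(np.array([.6045,-.0082,.077])-s['tool_pos'])/.4)
E
```

```text
13.4 [ 0.60424563 -0.00861424  0.07595949] [ 0.05341886 -0.31452153 -0.96661633]
[ 0.00093593 -0.00077353 -0.00260175]
```

On target. I hold here for 3 s and check.

Emit:
drive_tool --plan '[[[0,0,0,0],[0,0,0,0],[0,0,0,0],[0,0,0,0],[0,0,0,0],[0,0,0,0],[0,0,0,0],[0,0,0,0],[0,0,0,0],[0,0,0,0],[0,0,0,0],[0,0,0,0]]]'

```text
clock: 14.4
tool_pos: [0.6045, -0.0083, 0.0768]
tcp_rot: [[0.945, 0.326, -0.0], [0.326, -0.945, 0.0], [-0.0, -0.0, -1.0]]
force: [-0.6, 0.3, -0.4]
finger_gap: -0.0001
gripper_force: 0.0
```

Emit:
drive_tool --plan '[[[0,0,0,0],[0,0,0,0],[0,0,0,0],[0,0,0,0],[0,0,0,0],[0,0,0,0],[0,0,0,0],[0,0,0,0],[0,0,0,0],[0,0,0,0],[0,0,0,0],[0,0,0,0]]]'

```text
clock: 15.4
tool_pos: [0.6045, -0.0084, 0.0768]
tcp_rot: [[0.945, 0.326, -0.0], [0.326, -0.945, 0.0], [-0.0, -0.0, -1.0]]
force: [-0.8, 0.5, -0.0]
finger_gap: 0.0
gripper_force: 0.0
```

Emit:
drive_tool --plan '[[[0,0,0,0],[0,0,0,0],[0,0,0,0],[0,0,0,0],[0,0,0,0],[0,0,0,0]]]'

```text
clock: 15.9
tool_pos: [0.6045, -0.0084, 0.0768]
tcp_rot: [[0.945, 0.326, 0.0], [0.326, -0.945, -0.0], [0.0, 0.0, -1.0]]
force: [0.5, 0.8, 0.2]
finger_gap: -0.0003
gripper_force: 0.0
```

```bash
python3 - <<'E'
from h import *
from bench import *
s=observe();print(s['clock'],s['tool_pos'],s['force'])
cv2.imwrite('pics/point3.png',cv2.resize(grab_frame('scene')['frame'][90:330,140:460],(800,600),interpolation=cv2.INTER_CUBIC)[:,:,::-1])
E
```

```text
15.9 [ 0.60450135 -0.00836903  0.0768025 ] [0.46286526 0.77385385 0.18154733]
```

View pics/point3.png

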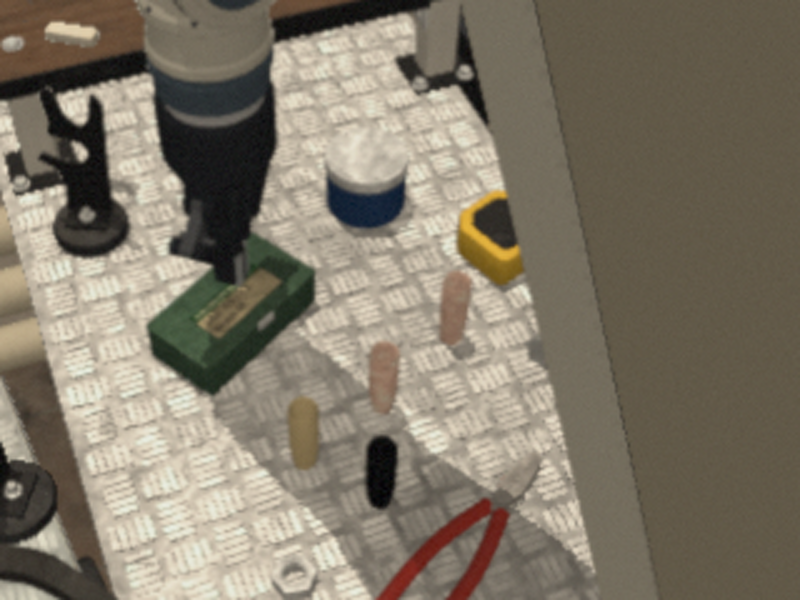

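The tips (crop (232,283)) hover above the box lid's middle (about (232,303)). Everything in view stands where it was.

```bash
python3 -c "
from bench import *
print(hand_in())"
```

```text
the job is handed in; nothing more can be done
None
```

The arm pointed at the brass nozzle, then the large tin, then the green box, holding each for at least two seconds about 2 cm above its top; it touched nothing, and the job was handed in at 15.9 s while still pointing at the box.

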